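Slide a lens blank under the dust cover until it drops into its pocket

ROBOT

A 6-joint arm with a two-finger parallel gripper is mounted at the origin on a cart in front of the work surface, level with it; the furniture and walls round the work are solid. World frame = base frame: x ahead of the robot, y to its left, z up, the work surface at z = 0. Lengths are in m, angles in rad, forces in N, time in s.
With the tool pointing down it reaches from about 0.325 to 0.775 m from the base axis. Payload 5.5 kg.
Tool frame: the origin (TCP) lies at the very end of the fingers, on their centre line; the grasp point (between the pads) lies 19 mm behind it; z points along the fingers, y is the direction in which the jaws open and shut (so a half turn about z gives the same grasp; the last joint's range is limited). The gripper opens to 88 mm and grips with 3 to 60 N. Pads are 20 mm wide; open, the fingers measure 115 mm over their backs; the gripper's body (75 mm by 178 mm) begins 61 mm behind the grasp point.
Start: joints at [1.148, 0.091, 1.231, -0, 1.82, -0.057], TCP at [0.215, 0.56, 0.223] pointing down, gripper open.
Joint ranges: [-2.87, 2.87], [-0.86, 2.18], [0.17, 2.46], [-1.51, 4.65], [0.06, 2.69], [-2.65, 2.65]. Speed limits (rad/s): [2.57, 2.57, 3.01, 3.14, 3.14, 3.14].

INTERFACE

Orientations are given as a 3x3 rotation matrix whose columns are the frame's x, y, z axes.
In Python, from plant import get_obs, read_camera, camera_params, job_done gives the robot as it stands.
- The arm moves only by the shell command python3 -m handwheel 'ROWS' [FORCE]. ROWS is JSON, a list of rows, each a list of 5 numbers: the shift along the tool's x, y, z in mm, then the turn about the tool's z in rad, then the opening, from 0 (shut) to 1 (fully open). In form: [[dx, dy, dz, yaw, jaw], ...]. A call has exactly 10 rows; each row is the pose to reach, as a shift and turn from the pose commanded when the call began, along the tool's axes at that moment; what a row does not reach only later rows make up. A row lasts 1/12 s, in which the tool goes at most 41.7 mm and 7.16 degrees, less where a joint would pass 70% of its speed; a pose out of reach is approached as far as the arm can. A call with a gripper value outside its range is refused whole. The fingers move at their own pace and stop on an object; FORCE is the grip in N (left out, the last holds). Time passes only in rows, so rows that repeat a pose let the fingers close, or fill a call up. It gives the time, the measured TCP pose, the force and the opening at its end, in the units of the state.
- get_obs(): the state, without advancing time (a new reading comes with each control period).
- read_camera(name): name is "scene" or "top"; returns the picture (480x640x3 uint8, blue, green, red); there is no depth.
- camera_params(name): a dict with "camera_matrix" (3x3 intrinsics, pixels), "pose" (4x4, takes a point from camera to world coordinates). Camera axes: x right, y down, z forward; pixel columns grow to the right and rows downward; lengths in m; the calibration is good to about 2 mm. A picture is of the moment at which its call begins. camera_params takes no time and is no camera call.
- job_done(): hands the job in, once; it reports no verdict.
The state is a dict: "t": time; "joint_positions": joint angles; "dq": joint speeds; "joint_torque": joint torques, N m; "position": TCP position; "tool_rot": TCP orientation; "ft_force": force on the tool from outside, world axes, zero at the start; "moment": the same for the moment, N m; "opening": opening from 0.0 (shut) to 1.0 (fully open).
Only numpy, scipy, OpenCV 4.12 (cv2) and the standard library are available. Lean on these libraries where they do the work, as an engineer would, in place of code of your own. Each camera call takes 0.05 s, during which the arm holds its last target.

TASK

Take the glass lens blank by its brass stud, set it down flat on the open landing of the covered seating plate and slide it in under the blue dust cover, stud running along the slot, until it drops into the hidden pocket; then let go, leaving it seated flat. The pocket cannot be seen and sits at a different distance along the slot every time, so go by feel with a light touch: the glass chips if it is pressed or pushed against the plate with more than about 40 N. Leave the bottle, the cups and the tape roll where they stand.

Things in the scene. Friction and masses are not known exactly. Their poses are not given: they have to be found in the camera images.
- blank_stud (a point): Lens blank, loose, flat on the worktop: green glass disc 50 mm across, 6 mm thick, about 80 g, with an upright round brass stud (14 mm across, 46 mm tall, dark rings near its ends) cemented on its middle. Point on the stud's axis, 38 mm above the disc's underside, 14 mm below the stud's top; z up along the stud. Grip the stud here.
- loader: Covered seating plate, fixed, grey, 240 x 92 mm: x runs along its channel from the open landing (x from -110 to -35 mm) to the closed end (inner face x = +117 mm), y across, z up; origin on the worktop on the channel's centre line. The disc slides on its dark deck, 14 mm above the worktop, so the stud point is then at 52 mm, and at 48 mm in the pocket.
- landing (a point): Point on the deck's top (14 mm above the worktop) amid the open landing, at plate x = -72 mm; axes as the plate's. Kerb 6 mm high at the rear, x = -110 mm. Two fences 9 mm high narrow the landing from 78 mm clear at x = -100 mm to 54 mm at the channel's mouth.
- mouth (a point): Mouth of the channel, on the deck's top, at plate x = -35 mm. From here to the closed end: side walls 54 mm apart, and a blue cover of two lips (underside 23 mm, top 26 mm above the worktop) with a 20 mm wide slot between them for the stud. Under it the disc rides on two side ledges, level with the deck within 0.5 mm.
- slot_mid (a point): Point in the slot at plate x = +35 mm, 14 mm above the worktop: middle of the stretch (plate x +14 to +56 mm) where the pocket's centre may be. The pocket is a recess in both ledges, hidden by the lips: 4 mm deep, upright edges, 1.5 to 3 mm of play each way. A blank slid slowly over it, lightly pressed or free to fall, drops in, then stops hard against its edge.
- dropper_0: Bystander: small brown dropper bottle, 31 x 88 mm, origin under its centre.
- cup_red: Bystander: specimen cup with a red lid, 62 x 73 mm, origin under its centre.
- cup_white: Bystander: specimen cup with a white lid, 62 x 73 mm, origin under its centre.
- tape_roll: Bystander: pale green tape roll lying flat, 58 x 18 mm, origin under its centre.
Not all that is in view belongs to the job. What is meant by the part that bears blank_stud is not purple, and is the larger of those in its own colour.

How it is judged:
On the way:
1. the blank lies flat on the open landing of the plate (z of blank_stud in the frame of loader between 0.0505 and 0.0535 m and x of blank_stud in the frame of loader between -0.11 and -0.01 m and angle between blank_stud's own z axis and vertical below 0.12 rad), for 0.1 s.
At the end, for the whole second after the job is handed in: The blank has dropped into the pocket under the cover: its stud point at most 49.3 mm above the worktop (48 when fully down), 8 to 62 mm along the plate and within 6 mm of its centre line, upright within 0.05 rad, released and at rest (z of blank_stud in the frame of loader between 0.046 and 0.0493 m and x of blank_stud in the frame of loader between 0.008 and 0.062 m and y of blank_stud in the frame of loader between -0.006 and 0.006 m and angle between blank_stud's own z axis and vertical below 0.05 rad and linear speed of blank below 0.02 m/s); the robot touches nothing.
It fails at once if the glass blank is pressed or pushed against the plate with more than 40 N (contact force between blank and loader above 40 N).
It fails at once if the dropper bottle is moved more than 20 mm (distance of dropper_0 from where it was at the start of the episode above 0.02 m).
It fails at once if the red-lidded cup is moved more than 20 mm (distance of cup_red from where it was at the start of the episode above 0.02 m).
It fails at once if the white-lidded cup is moved more than 20 mm (distance of cup_white from where it was at the start of the episode above 0.02 m).
It fails at once if the tape roll is moved more than 20 mm (distance of tape_roll from where it was at the start of the episode above 0.02 m).
It also fails if it takes over 50 s, if anything falls off the work surface, if the arm or the gripper's body presses on something with over 40 N, if the wrist force passes 120 N, or if a joint passes its speed limit or range.

## Working session

There is one attempt and no reset: what is moved stays moved. The work goes in short steps, Python scripts to look and compute and a shell command to move; the robot and the scene stay as the last step left them, time stands still between calls to the robot, and variables do not carry over. Pictures are saved under pics/ and viewed, and the job is handed in when it is done.

```bash
ls; mkdir -p pics; python3 - <<'E'
from plant import *
import cv2,numpy as np
for n in("scene","top"):
    cv2.imwrite(f"pics/{n}0.png",read_camera(n)); p=camera_params(n); print(n,np.round(p["camera_matrix"],1).tolist(),np.round(p["pose"],4).tolist())
o=get_obs()
print(o["t"],o["position"],o["tool_rot"],o["ft_force"],o["opening"])
E
```

```text
pics
scene [[533.7, 0.0, 324.6], [0.0, 533.7, 238.8], [0.0, 0.0, 1.0]] [[-0.8868, -0.2856, 0.3632, 0.1348], [-0.4618, 0.5199, -0.7186, 0.8246], [0.0164, -0.8051, -0.593, 0.7882], [0.0, 0.0, 0.0, 1.0]]
top [[453.2, 0.0, 321.5], [0.0, 453.2, 237.8], [0.0, 0.0, 1.0]] [[-0.0021, -0.9955, 0.0943, 0.4918], [-0.9999, 0.0034, 0.0135, -0.0609], [-0.0137, -0.0943, -0.9954, 1.34], [0.0, 0.0, 0.0, 1.0]]
0.1 [0.21452359 0.56005031 0.22163238] [[-9.33836978e-01  3.57698250e-01 -6.78614863e-04]
 [ 3.57698888e-01  9.33835624e-01 -1.59127497e-03]
 [ 6.45184605e-05 -1.72873119e-03 -9.99998504e-01]] [0.71297977 0.51798163 0.25714302] 0.9952355787179666
```

View pics/scene0.png

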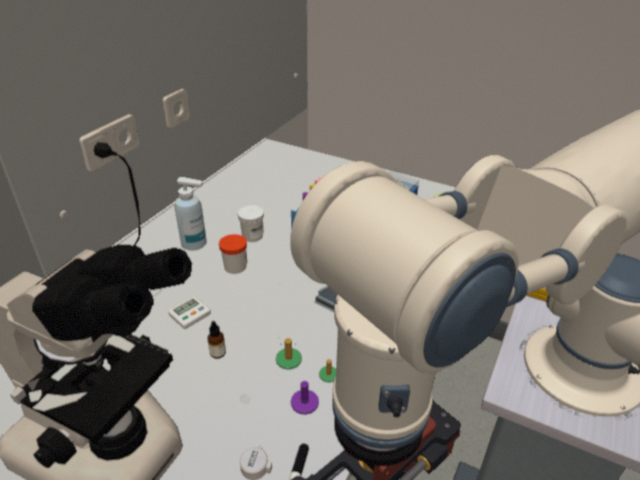

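View pics/top0.png

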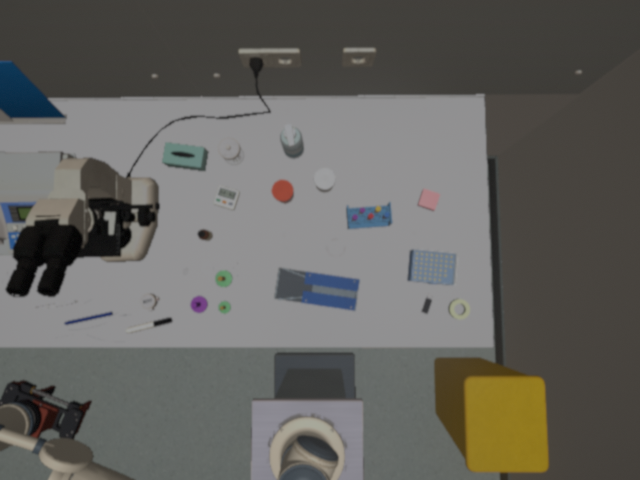

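```bash
python3 - <<'E'
import cv2
a=cv2.imread("pics/top0.png");s=cv2.imread("pics/scene0.png")
cv2.imwrite("pics/c1.png",cv2.resize(a[255:325,185:265],None,fx=8,fy=8,interpolation=cv2.INTER_CUBIC))
cv2.imwrite("pics/c2.png",cv2.resize(a[255:325,265:370],None,fx=7.5,fy=7.5,interpolation=cv2.INTER_CUBIC))
cv2.imwrite("pics/c3.png",cv2.resize(s[320:420,260:360],None,fx=6,fy=6,interpolation=cv2.INTER_CUBIC))
E
```

```text
(no output)
```

View pics/c1.png

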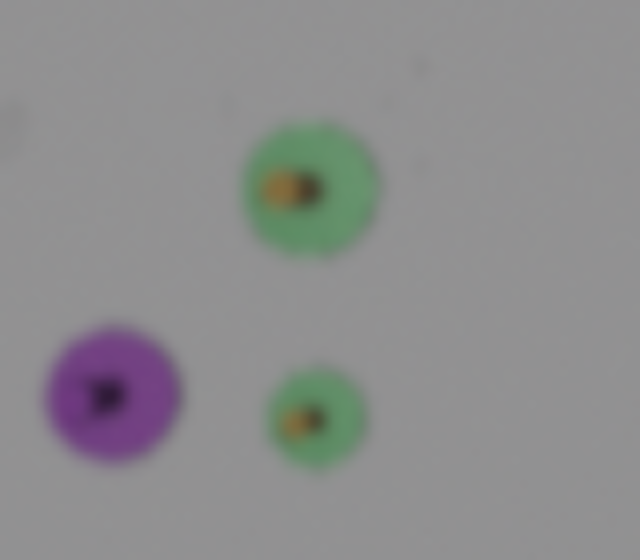

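View pics/c2.png

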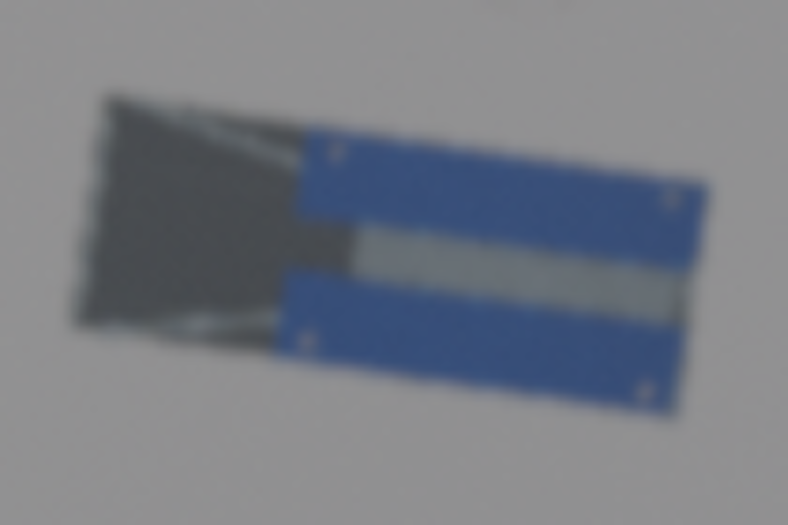

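View pics/c3.png

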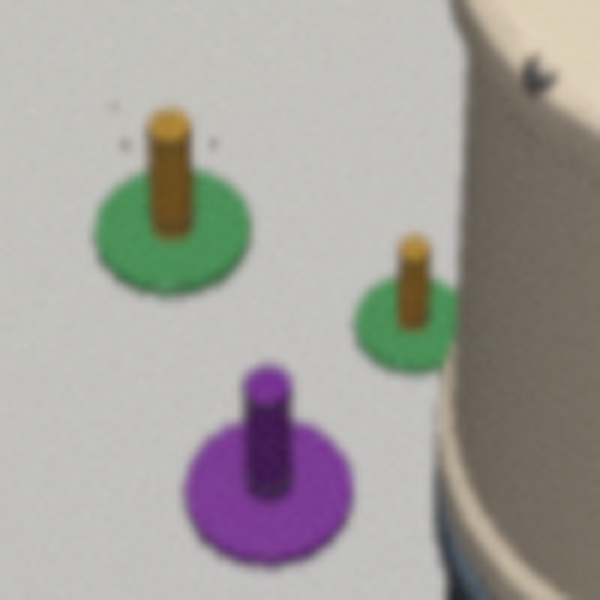

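```bash
cat > h.py <<'E'
import numpy as np,cv2
from plant import *
def ray(n,uv,z):
    p=camera_params(n);K=p["camera_matrix"];T=np.array(p["pose"])
    d=T[:3,:3]@np.linalg.solve(K,[uv[0],uv[1],1.]);c=T[:3,3]
    return c+d*(z-c[2])/d[2]
def proj(n,X):
    p=camera_params(n);K=np.array(p["camera_matrix"]);T=np.linalg.inv(p["pose"])
    q=K@(T[:3,:3]@np.array(X)+T[:3,3]);return q[:2]/q[2]
E
python3 - <<'E'
from h import *
a=cv2.imread("pics/top0.png");s=cv2.imread("pics/scene0.png")
def blobs(im,lo,hi):
    m=cv2.inRange(cv2.cvtColor(im,cv2.COLOR_BGR2HSV),lo,hi)
    m=cv2.morphologyEx(m,cv2.MORPH_CLOSE,np.ones((9,9)))
    n,l,st,c=cv2.connectedComponentsWithStats(m);return [(st[i].tolist(),c[i].round(2)) for i in range(1,n) if st[i][4]>60],m
for n,im in(("top",a),("scene",s)):
    b,_=blobs(im,(50,70,50),(85,255,255))
    for st,c in b:
        cc=(st[0]+st[2]/2-.5,st[1]+st[3]/2-.5)
        print(n,st,c,cc,ray(n,c,.006).round(4),ray(n,cc,.006).round(4))
f=7.5
g=lambda u,v:(265+(u+.5)/f-.5,255+(v+.5)/f-.5)
C={k:ray("top",g(*p),.026)[:2] for k,p in dict(TL=(303,127),TR=(708,183),BR=(678,417),BL=(276,355)).items()}
# plate xy: TL is at +y? image right = plate x; up in image = world +x. 
P=np.array([C[k] for k in("TL","TR","BR","BL")]);Q=np.array([(-35,46),(120,46),(120,-46),(-35,-46)])/1000
H=(Q-Q.mean(0)).T@(P-P.mean(0));U,S,Vt=np.linalg.svd(H);R=Vt.T@U.T
print("det",np.linalg.det(R)); t=P.mean(0)-R@Q.mean(0)
print(R,t,"res mm",((Q@R.T+t-P)*1e3).round(1).tolist(),"yaw",np.arctan2(R[1,0],R[0,0]))
L=[R.T@(ray("top",g(*p),.0165)[:2]-t) for p in((105,95),(72,325))];print("left corners",np.round(L,4))
L=[R.T@(ray("top",g(*p),.026)[:2]-t) for p in((290,243),(688,292))];print("slot centre pts",np.round(L,4))
m=cv2.inRange(cv2.cvtColor(a,cv2.COLOR_BGR2HSV),(105,110,60),(120,255,255));m[:, :265]=0;m[:,365:]=0;m[:262]=0;m[320:]=0
r=cv2.minAreaRect(cv2.findNonZero(m));print(r,cv2.boxPoints(r).tolist())
for q in cv2.boxPoints(r): print((R.T@(ray("top",q,.026)[:2]-t)).round(4))
E
```

```text
top [217, 272, 14, 14, 162] [223.4  278.32] (223.5, 278.5) [0.4996 0.2461 0.006 ] [0.4991 0.2458 0.006 ]
top [221, 302, 9, 11, 71] [224.48 306.83] (225.0, 307.0) [0.4166 0.2414 0.006 ] [0.4161 0.2398 0.006 ]
scene [276, 349, 25, 20, 388] [288.26 358.26] (288.0, 358.5) [0.4982 0.2478 0.006 ] [0.4983 0.2485 0.006 ]
scene [319, 367, 17, 15, 203] [327.58 373.62] (327.0, 374.0) [0.4159 0.245  0.006 ] [0.4164 0.2463 0.006 ]
det 0.9999999999999997
[[-0.14091974  0.99002102]
 [-0.99002102 -0.14091974]] [ 0.46962934 -0.02517618] res mm [[1.5, -2.1], [1.5, 0.4], [-0.5, 1.0], [-2.4, 0.7]] yaw -1.7121866926797982
left corners [[-0.1155  0.046 ]
 [-0.115  -0.0437]]
slot centre pts [[-0.0355 -0.0005]
 [ 0.1185  0.0022]]
((329.760009765625, 290.67999267578125), (52.60874557495117, 29.13279914855957), 8.130102157592773) [[301.6600036621094, 301.3800048828125], [305.7799987792969, 272.53997802734375], [357.8600158691406, 279.97998046875], [353.7400207519531, 308.82000732421875]]
[-0.0341 -0.0419]
[-0.0341  0.0416]
[0.1178 0.0413]
[ 0.1169 -0.042 ]
```

The larger green blank is at top (223.5, 278.5). It is 14 px wide, against 10 px for the small green one at (225, 307), and the purple one is at (199, 304). The first one fits: it is not purple and it is the larger of the two green ones, which both crops confirm. I'll move above it with the jaws along the plate's channel.

```bash
python3 -m handwheel '[[-36,-18,0,-0.1,1],[-75,-38,0,-0.225,1],[-112,-57,0,-0.225,1],[-150,-76,0,-0.225,1],[-188,-95,0,-0.225,1],[-225,-114,0,-0.225,1],[-262,-133,0,-0.225,1],[-300,-152,0,-0.225,1],[-337,-171,0,-0.225,1],[-372,-189,0,-0.225,1]]' 10; python3 - <<'E'
from h import *
cv2.imwrite("pics/s1.png",read_camera("scene"));cv2.imwrite("pics/t1.png",read_camera("top"))
o=get_obs();print(o["t"],o["position"].round(4),o["tool_rot"].round(4).tolist(),o["joint_positions"])
E
```

```text
t: 0.93
position: [0.4924, 0.2521, 0.2222]
tool_rot: [[-0.99, 0.14, -0.001], [0.14, 0.99, -0.0], [0.001, -0.0, -1.0]]
ft_force: [-0.0, 0.9, 0.4]
opening: 0.995
1.0333 [0.4945 0.2491 0.2214] [[-0.9891, 0.1475, -0.0006], [0.1475, 0.9891, -0.0025], [0.0002, -0.0026, -1.0]] [ 0.40659613 -0.03249283  1.3587951  -0.0021705   1.81680853 -1.01673042]
```

View pics/s1.png

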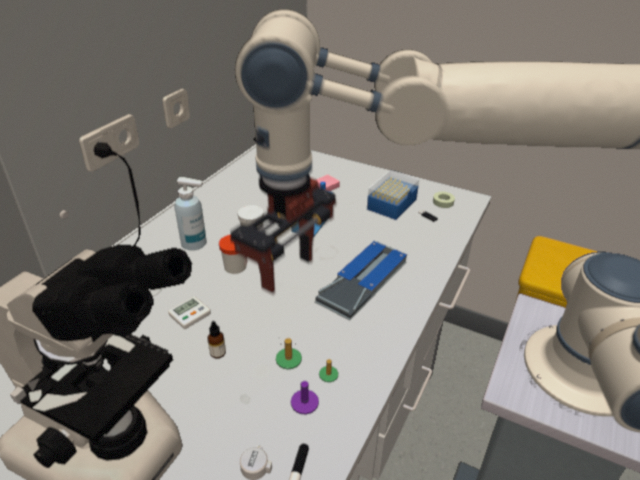

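View pics/t1.png

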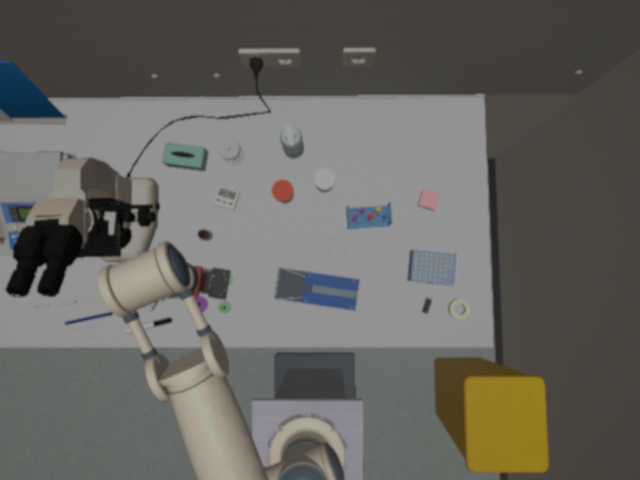

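The gripper is over the blank, and the scene camera now sees the plate (317–408, 240–315). I'll crop in on it to fix the plate pose with both cameras.

```bash
python3 - <<'E'
from h import *
s=cv2.imread("pics/s1.png")
cv2.imwrite("pics/c4.png",cv2.resize(s[235:320,310:415],None,fx=7.5,fy=7.5,interpolation=cv2.INTER_CUBIC))
print(proj("scene",[.4945,.2491,.2214]),proj("scene",[.499,.247,.052]),proj("scene",[.499,.247,.006]))
E
```

```text
[286.66422292 271.81498193] [287.50989645 341.02679144] [288.11145339 357.81566661]
```

View pics/c4.png

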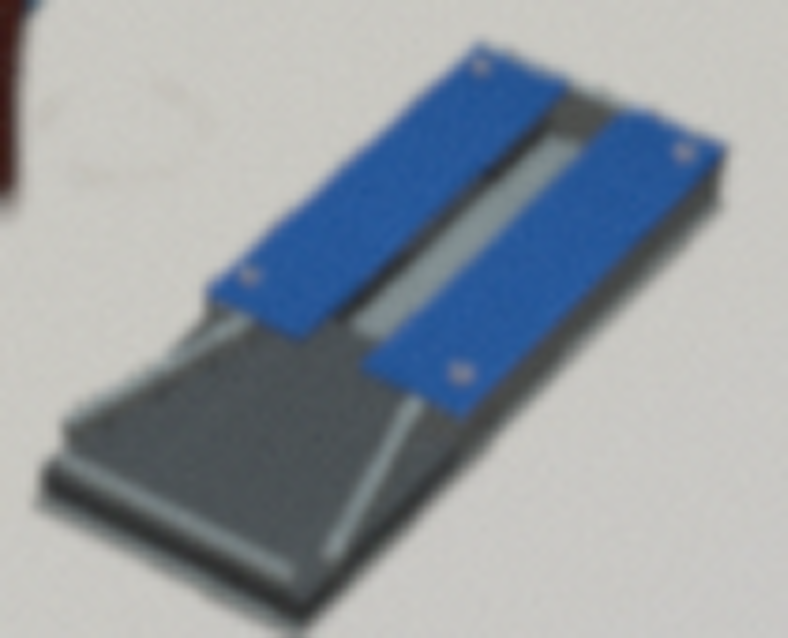

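```bash
python3 - <<'E'
from h import *
from scipy.optimize import least_squares
f=7.5
c4=[((208,292),(-35,46,26)),((310,340),(-35,10,26)),((362,365),(-35,-10,26)),((463,418),(-35,-46,26)),((728,148),(120,-46,26)),((482,40),(120,46,26)),((570,82),(120,10,26)),((625,105),(120,-10,26)),((302,595),(-120,-46,14)),((48,465),(-120,46,14))]
c2=[((303,127),(-35,46,26)),((708,183),(120,46,26)),((678,417),(120,-46,26)),((276,355),(-35,-46,26)),((297,217),(-35,10,26)),((288,268),(-35,-10,26)),((695,265),(120,10,26)),((686,322),(120,-10,26)),((105,95),(-120,46,14)),((72,325),(-120,-46,14))]
obs=[("scene",(310+(u+.5)/f-.5,235+(v+.5)/f-.5),X) for (u,v),X in c4]+[("top",(265+(u+.5)/f-.5,255+(v+.5)/f-.5),X) for (u,v),X in c2]
def res(p,sel):
    c,s=np.cos(p[2]),np.sin(p[2]);r=[]
    for n,uv,X in sel:
        X=np.array(X)/1e3;W=[p[0]+c*X[0]-s*X[1],p[1]+s*X[0]+c*X[1],X[2]]
        r+=list(proj(n,W)-uv)
    return np.array(r)
for nm in("scene","top","both"):
    sel=[o for o in obs if nm in("both",o[0])]
    r=least_squares(res,[.47,-.025,-1.712],args=(sel,),loss="soft_l1",x_scale=[.01,.01,.01])
    print(nm,r.x.round(4),"rms px",np.sqrt(np.mean(r.fun**2)).round(2)); 
    if nm!="both":print(res(r.x,sel).reshape(-1,2).round(1).tolist())
E
```

```text
scene [ 0.4685 -0.0268 -1.7136] rms px 0.92
[[-0.6, -0.4], [-0.6, -0.5], [0.2, -0.2], [0.9, -0.6], [0.4, -0.3], [-0.5, -0.0], [0.7, -0.2], [0.7, -0.2], [0.1, 2.5], [-2.1, 1.5]]
top [ 0.47   -0.0259 -1.7108] rms px 0.6
[[0.9, -0.6], [0.1, -0.7], [-0.1, -0.0], [0.0, 0.7], [-0.0, -0.3], [0.2, -0.1], [0.2, 0.8], [0.5, 0.1], [-1.2, -0.3], [-1.4, 0.5]]
both [ 0.4691 -0.0264 -1.7124] rms px 0.82
```

```bash
python3 -m handwheel '[[-3,-1,20,0,1],[-5,-2,50,0,1],[-5,-2,85,0,1],[-5,-2,120,0,1],[-5,-2,145,0,1],[-5,-2,165,0,1],[-5,-2,180,0,1],[-5,-2,190,0,1],[-5,-2,197,0,1],[-5,-2,201,0,1]]' 10; python3 - <<'E'
from h import *
s=read_camera("scene")
cv2.imwrite("pics/c5.png",cv2.resize(s[270:400,220:380],None,fx=4.5,fy=4.5,interpolation=cv2.INTER_CUBIC))
o=get_obs();print(o["t"],o["position"].round(4),o["ft_force"],o["tool_rot"].round(4).tolist())
E
```

```text
t: 1.87
position: [0.4957, 0.2515, 0.0209]
tool_rot: [[-0.99, 0.14, -0.001], [0.14, 0.99, -0.0], [0.001, -0.0, -1.0]]
ft_force: [-0.4, -1.1, 0.0]
opening: 0.998
1.9167 [0.4958 0.2514 0.0207] [-0.63782066 -0.15818199 -1.04730915] [[-0.9902, 0.14, -0.001], [0.14, 0.9902, -0.0003], [0.0009, -0.0005, -1.0]]
```

View pics/c5.png

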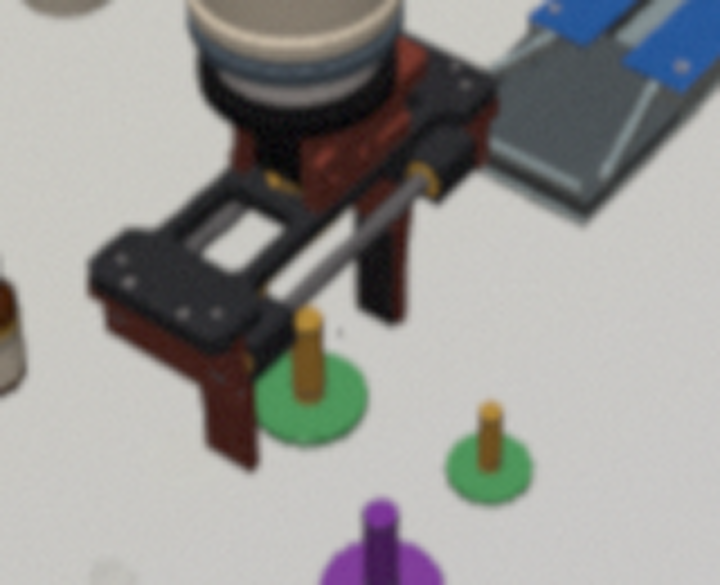

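```bash
python3 -m handwheel '[[-2,-2,0,0,1],[-4,-4,0,0,1],[-4,-4,0,0,1],[-4,-4,0,0,0.5],[-4,-4,0,0,0.3],[-4,-4,0,0,0.2],[-4,-4,0,0,0],[-4,-4,0,0,0],[-4,-4,0,0,0],[-4,-4,0,0,0]]' 10; python3 -m handwheel '[[0,0,0,0,0],[0,0,0,0,0],[0,0,0,0,0],[0,0,0,0,0],[0,0,0,0,0],[0,0,-2,0,0],[0,0,-4,0,0],[0,0,-6,0,0],[0,0,-8,0,0],[0,0,-10,0,0]]' 10;python3 - <<'E'
from h import *
s=read_camera("scene")
cv2.imwrite("pics/c6.png",cv2.resize(s[270:400,220:380],None,fx=4.5,fy=4.5,interpolation=cv2.INTER_CUBIC))
for i in range(3):
  o=get_obs();print(o["t"],o["position"].round(4),o["ft_force"],o["opening"]);read_camera("top")
E
```

```text
t: 2.75
position: [0.4996, 0.2468, 0.0216]
tool_rot: [[-0.99, 0.14, -0.0], [0.14, 0.99, -0.0], [0.0, -0.0, -1.0]]
ft_force: [-0.1, -0.6, 0.7]
opening: 0.508
t: 3.58
position: [0.4997, 0.2468, 0.0319]
tool_rot: [[-0.99, 0.14, 0.0], [0.14, 0.99, 0.0], [-0.0, 0.0, -1.0]]
ft_force: [0.2, 1.1, -1.1]
opening: 0.157
3.6333 [0.4999 0.2468 0.0324] [ 0.68749665 -0.36523968 -0.63674999] 0.15380986980834774
3.6833 [0.4999 0.2469 0.0322] [-0.03778459  0.62819943 -0.98954776] 0.15859644012208512
3.7333 [0.4998 0.2468 0.0319] [-0.22182728  0.87040639 -1.01387729] 0.15520704310823402
```

View pics/c6.png

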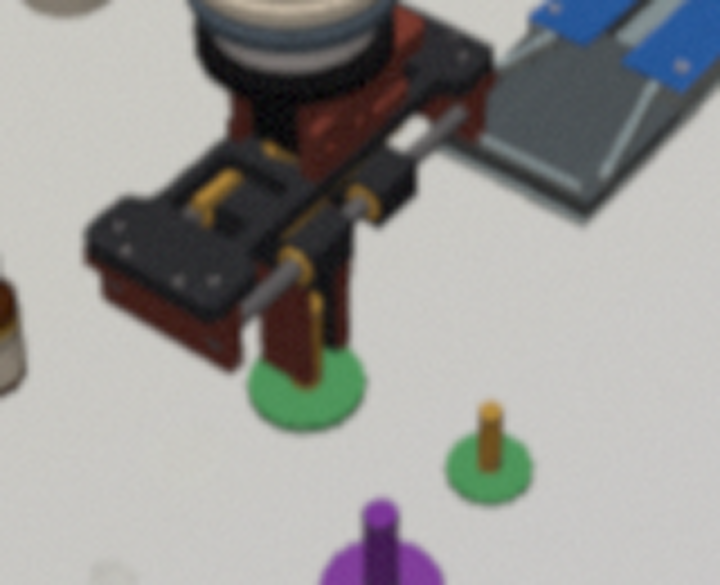

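```bash
python3 -m handwheel '[[0,0,-12,0,0],[0,-10,-25,0,0],[-1,-35,-35,0,0],[-2,-65,-35,0,0],[-3,-95,-35,0,0],[-5,-125,-35,0,0],[-6,-155,-35,0,0],[-7,-180,-35,0,0],[-8,-196,-35,0,0],[-8,-203,-35,0,0]]' 10;python3 - <<'E'
from h import *
read_camera("top")
s=read_camera("scene")
cv2.imwrite("pics/c7.png",cv2.resize(s[180:320,270:430],None,fx=4.5,fy=4.5,interpolation=cv2.INTER_CUBIC))
o=get_obs();p=o["position"];print(o["t"],p.round(4),o["tool_rot"].round(3).tolist(),o["ft_force"],o["opening"])
w=p[:2]-[.469,-.0265];c,q=np.cos(-1.7124),np.sin(-1.7124);print("plate",w@[c,q],w@[-q,c])
m=cv2.inRange(cv2.cvtColor(s,cv2.COLOR_BGR2HSV),(50,90,50),(85,255,255));m[330:]=0
r=cv2.boundingRect(m);print(r)
for z in(.03,.035,.04,.045):print(z,proj("scene",[p[0],p[1],z]))
E
```

```text
t: 4.62
position: [0.4792, 0.0421, 0.0684]
tool_rot: [[-0.99, 0.143, 0.002], [0.143, 0.99, -0.001], [-0.002, -0.001, -1.0]]
ft_force: [-0.3, 1.6, -0.9]
opening: 0.155
4.7167 [0.4793 0.0435 0.0679] [[-0.99, 0.142, 0.002], [0.142, 0.99, -0.0], [-0.002, 0.0, -1.0]] [-0.04235249  0.85708349 -1.13900414] 0.15527097332752338
plate -0.0707897043698919 0.00034920538541751485
(183, 274, 175, 45)
0.03 [344.64063276 288.60973546]
0.035 [344.73176672 286.84400009]
0.04 [344.82337885 285.0690001 ]
0.045 [344.91547292 283.28466238]
```

View pics/c7.png

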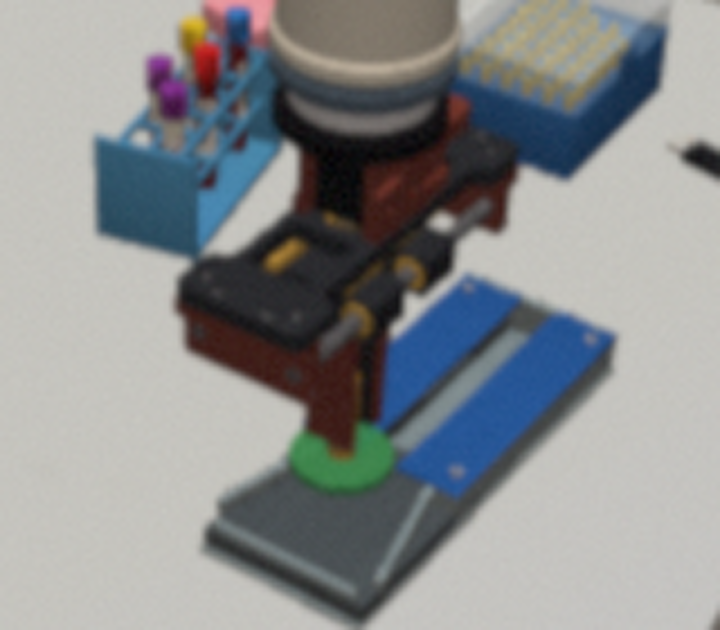

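```bash
python3 -m handwheel '[[0,0,6,0,0],[0,0,12,0,0],[0,0,18,0,0],[0,0,23,0,0],[0,0,26,0,0],[0,0,27,0,0],[0,0,28,0,0],[0,0,28.5,0,0],[0,0,29,0,0],[0,0,29,0,0]]' 8
```

```text
t: 5.55
position: [0.4792, 0.0446, 0.0378]
tool_rot: [[-0.99, 0.14, 0.0], [0.14, 0.99, 0.0], [-0.0, 0.0, -1.0]]
ft_force: [0.8, -0.8, -0.3]
opening: 0.157
```

```bash
python3 -m handwheel '[[0,0,0.3,0,0],[0,0,0.6,0,0],[0,0,0.9,0,0],[0,0,1.2,0,0],[0,0,1.5,0,0],[0,0,1.5,0,0],[0,0,1.5,0,0],[0,0,1.5,0,0],[0,0,1.5,0,0],[0,0,1.5,0,0]]' 8
python3 -m handwheel '[[0,0,0.3,0,0],[0,0,0.6,0,0],[0,0,0.9,0,0],[0,0,1.2,0,0],[0,0,1.5,0,0],[0,0,1.5,0,0],[0,0,1.5,0,0],[0,0,1.5,0,0],[0,0,1.5,0,0],[0,0,1.5,0,0]]' 8
```

```text
t: 6.38
position: [0.4791, 0.0446, 0.0361]
tool_rot: [[-0.99, 0.14, 0.0], [0.14, 0.99, -0.0], [-0.0, -0.0, -1.0]]
ft_force: [-0.6, -0.2, -1.5]
opening: 0.159
t: 7.22
position: [0.4791, 0.0446, 0.0356]
tool_rot: [[-0.99, 0.14, 0.0], [0.14, 0.99, -0.0], [-0.0, 0.0, -1.0]]
ft_force: [-3.9, -0.9, 5.9]
opening: 0.156
```

```bash
python3 - <<'E'
from h import *
s=read_camera("scene")
cv2.imwrite("pics/c8.png",cv2.resize(s[220:320,310:410],None,fx=6,fy=6,interpolation=cv2.INTER_CUBIC))
for i in range(4):
  o=get_obs();p=o["position"];print(o["t"],p.round(4),o["ft_force"].round(2),o["moment"].round(2));read_camera("top")
w=p[:2]-[.469,-.0265];c,q=np.cos(-1.7124),np.sin(-1.7124);print("plate",w@[c,q],w@[-q,c])
E
```

```text
7.2667 [0.4792 0.0446 0.0356] [-2.79 -0.49  5.33] [-0.02  0.57 -0.07]
7.3167 [0.4792 0.0446 0.0356] [-3.08  0.21  5.79] [0.01 0.59 0.03]
7.3667 [0.4791 0.0446 0.0356] [-3.77 -0.31  4.94] [ 0.01  0.58 -0.04]
7.4167 [0.4792 0.0446 0.0356] [-3.21 -0.3   5.8 ] [-0.01  0.55  0.04]
plate -0.07182002745482237 1.4240000916125642e-05
```

View pics/c8.png

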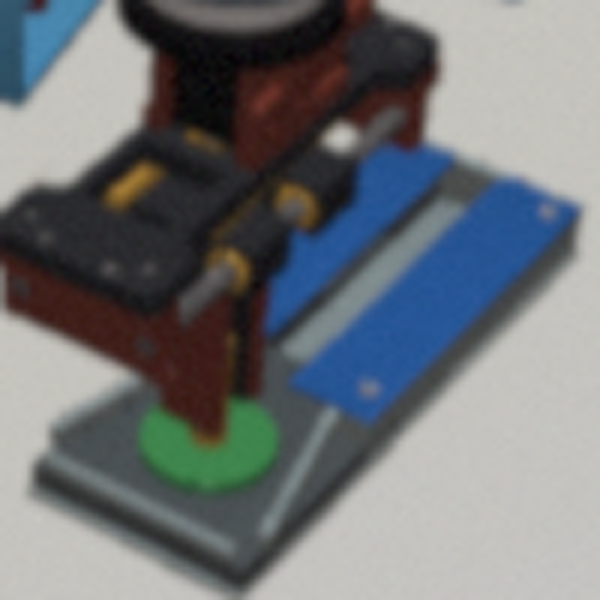

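```bash
python3 -m handwheel '[[0,0,0,0,0.3],[0,0,0,0,0.3],[0,0,0,0,0.3],[0,0,0,0,0.3],[0,0,0,0,0.3],[0,0,0,0,0.3],[0,0,0,0,0.3],[0,0,0,0,0.3],[0,0,0,0,0.3],[0,0,0,0,0.3]]' 5
python3 - <<'E'
from h import *
s=read_camera("scene");t=read_camera("top")
cv2.imwrite("pics/c9.png",cv2.resize(s[220:320,310:410],None,fx=6,fy=6,interpolation=cv2.INTER_CUBIC))
o=get_obs();p=o["position"];print(o["t"],p.round(4),o["ft_force"].round(2),o["moment"].round(2))
E
```

```text
t: 8.3
position: [0.4791, 0.0446, 0.0346]
tool_rot: [[-0.99, 0.14, 0.0], [0.14, 0.99, 0.0], [-0.0, 0.0, -1.0]]
ft_force: [0.6, -0.2, 0.6]
opening: 0.299
8.4 [0.4791 0.0446 0.0347] [-0.01 -0.47  0.16] [-0.01 -0.02 -0.02]
```

View pics/c9.png

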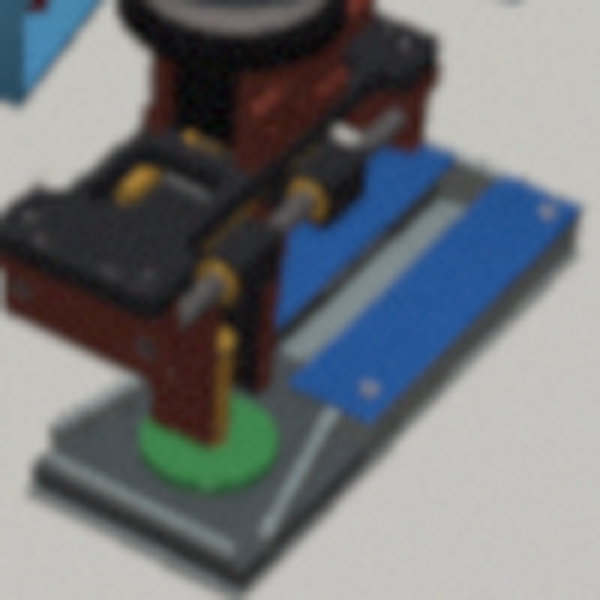

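```bash
python3 - <<'E'
from h import *
c,q=np.cos(-1.7124),np.sin(-1.7124)
for uv,z in(((344.6,293.4),.02),((310+225.5/6,220+337/6),.065)):
  w=ray("scene",uv,z);d=w[:2]-[.469,-.0265];print(w.round(4),"plate",(d@[c,q]).round(4),(d@[-q,c]).round(4))
print(proj("scene",[.4791,.0446,.02]),proj("scene",[.4791,.0446,.066]))
E
```

```text
[0.4773 0.0471 0.02  ] plate -0.074 -0.0022
[0.475  0.0416 0.065 ] plate -0.0682 -0.0037
[344.34196125 292.44481953] [345.18755876 276.0134352 ]
```

```bash
python3 -m handwheel '[[1,0,0,0,0.3],[2,0,0,0,0.3],[2.5,0,0,0,0.3],[2.5,0,0,0,0.1],[2.5,0,0,0,0],[2.5,0,0,0,0],[2.5,0,0,0,0],[2.5,0,0,0,0],[2.5,0,0,0,0],[2.5,0,0,0,0]]' 6
python3 -m handwheel '[[-0.5,-2,0,0,0],[-1,-4,0,0,0],[-1.5,-6,0,0,0],[-2,-8,0,0,0],[-2.5,-10,0,0,0],[-2.5,-12,0,0,0],[-2.5,-14,0,0,0],[-2.5,-16,0,0,0],[-2.5,-18,0,0,0],[-2.5,-20,0,0,0]]' 6
python3 - <<'E'
from h import *
s=read_camera("scene");t=read_camera("top")
cv2.imwrite("pics/c10.png",cv2.resize(s[220:320,310:410],None,fx=6,fy=6,interpolation=cv2.INTER_CUBIC))
o=get_obs();p=o["position"];print(o["t"],p.round(4),o["ft_force"].round(2),o["moment"].round(2))
w=p[:2]-[.469,-.0265];c,q=np.cos(-1.7124),np.sin(-1.7124);print("plate",w@[c,q],w@[-q,c])
E
```

```text
t: 9.23
position: [0.4766, 0.045, 0.0347]
tool_rot: [[-0.99, 0.14, -0.0], [0.14, 0.99, -0.0], [0.0, -0.0, -1.0]]
ft_force: [-0.3, 0.1, 0.6]
opening: 0.159
t: 10.07
position: [0.4762, 0.0246, 0.0347]
tool_rot: [[-0.99, 0.14, 0.0], [0.14, 0.99, 0.0], [-0.0, 0.0, -1.0]]
ft_force: [0.2, 0.6, 0.6]
opening: 0.159
10.1667 [0.4762 0.0243 0.0346] [-1.06 -0.22  1.34] [-0.11 -0.02 -0.03]
plate -0.0513444069200301 -4.1401269957415294e-05
```

View pics/c10.png

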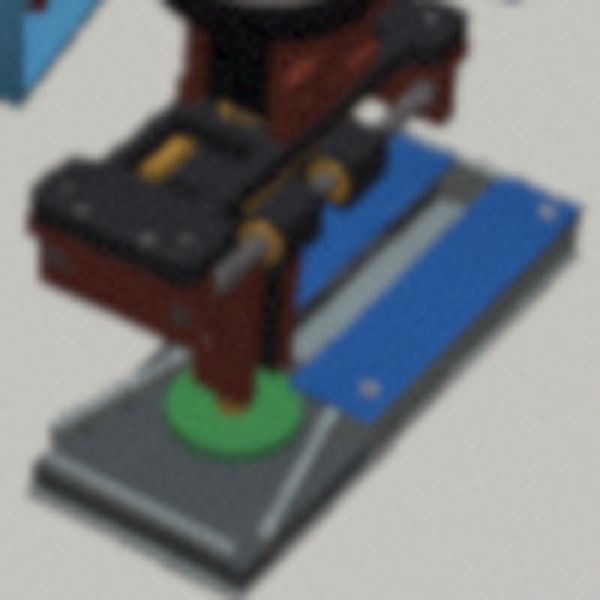

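The disc is flat on the landing and roughly centred between the fences. Next I'll ease it into the mouth.

```bash
python3 -m handwheel '[[0,-2,0,0,0],[0,-4,0,0,0],[0,-6,0,0,0],[0,-8,0,0,0],[0,-10,0,0,0],[0,-12,0,0,0],[0,-14,0,0,0],[0,-16,0,0,0],[0,-18,0,0,0],[0,-20,0,0,0]]' 6
python3 - <<'E'
from h import *
s=read_camera("scene")
cv2.imwrite("pics/c11.png",cv2.resize(s[220:320,310:410],None,fx=6,fy=6,interpolation=cv2.INTER_CUBIC))
o=get_obs();p=o["position"];print(o["t"],p.round(4),o["ft_force"].round(2),o["moment"].round(2))
w=p[:2]-[.469,-.0265];c,q=np.cos(-1.7124),np.sin(-1.7124);print("plate",w@[c,q],w@[-q,c])
E
```

```text
t: 11.0
position: [0.4733, 0.0051, 0.0347]
tool_rot: [[-0.99, 0.14, -0.0], [0.14, 0.99, 0.001], [0.0, 0.001, -1.0]]
ft_force: [-1.8, 2.9, 2.2]
opening: 0.16
11.05 [0.4732 0.0048 0.0347] [-1.58  2.24  2.98] [0.47 0.23 0.07]
plate -0.03155858400635761 -0.0002515663818163854
```

View pics/c11.png

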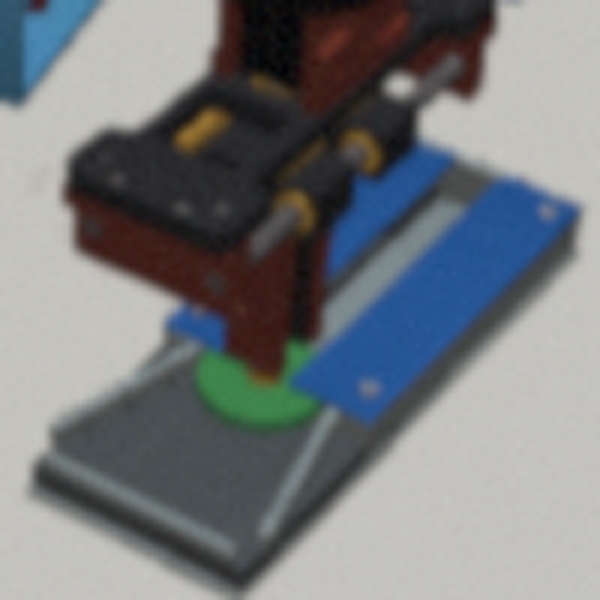

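```bash
python3 -m handwheel '[[0.2,-1,0,0,0],[0.4,-2,0,0,0],[0.6,-3,0,0,0],[0.8,-4.5,0,0,0],[0.8,-6,0,0,0],[0.8,-7.5,0,0,0],[0.8,-9,0,0,0],[0.8,-10.5,0,0,0],[0.8,-12,0,0,0],[0.8,-14,0,0,0]]' 6
python3 - <<'E'
from h import *
s=read_camera("scene")
cv2.imwrite("pics/c12.png",cv2.resize(s[220:320,310:410],None,fx=6,fy=6,interpolation=cv2.INTER_CUBIC))
o=get_obs();p=o["position"];print(o["t"],p.round(4),o["ft_force"].round(2),o["moment"].round(2))
w=p[:2]-[.469,-.0265];c,q=np.cos(-1.7124),np.sin(-1.7124);print("plate",w@[c,q],w@[-q,c])
E
```

```text
t: 11.88
position: [0.4707, -0.0088, 0.0346]
tool_rot: [[-0.99, 0.14, 0.0], [0.14, 0.99, 0.0], [-0.0, 0.0, -1.0]]
ft_force: [-0.1, 1.0, 1.5]
opening: 0.159
11.9333 [ 0.4706 -0.0092  0.0346] [-0.53  0.88  1.58] [0.19 0.03 0.01]
plate -0.017393511804917508 -0.000822049435603601
```

View pics/c12.png

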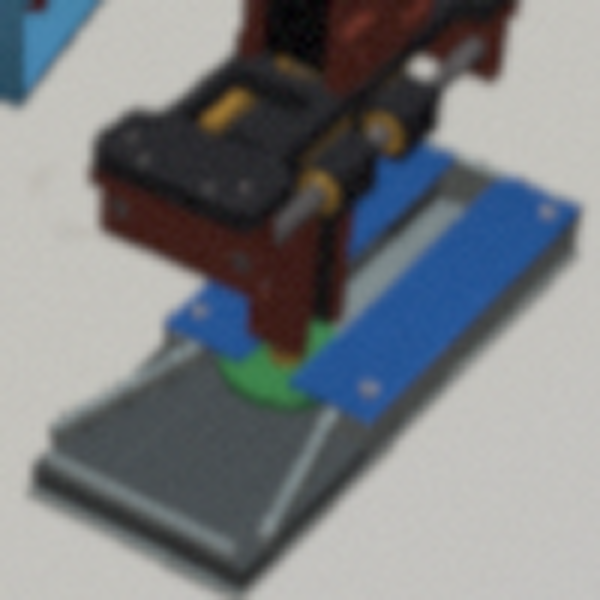

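```bash
python3 -m handwheel '[[0,-1.5,0,0,0],[0,-3,0,0,0],[0,-5,0,0,0],[0,-7,0,0,0],[0,-9,0,0,0],[0,-11,0,0,0],[0,-13,0,0,0],[0,-15,0,0,0],[0,-17,0,0,0],[0,-18,0,0,0]]' 6
python3 - <<'E'
from h import *
read_camera("top")
o=get_obs();p=o["position"];print(o["t"],p.round(4),o["ft_force"].round(2),o["moment"].round(2))
w=p[:2]-[.469,-.0265];c,q=np.cos(-1.7124),np.sin(-1.7124);print("plate",w@[c,q],w@[-q,c])
E
```

```text
t: 12.77
position: [0.4681, -0.0269, 0.0346]
tool_rot: [[-0.99, 0.141, -0.0], [0.141, 0.99, -0.0], [0.0, -0.0, -1.0]]
ft_force: [0.1, 0.2, 0.9]
opening: 0.159
12.8167 [ 0.4681 -0.0269  0.0346] [-0.11  0.86  0.88] [ 0.13 -0.03 -0.01]
plate 0.0005621503854512094 -0.0008187599258529319
```

```bash
python3 -m handwheel '[[0,-0.5,0.5,0,0],[0,-1,1,0,0],[0,-1.5,1.2,0,0],[0,-2,1.2,0,0],[0,-2.5,1.2,0,0],[0,-3,1.2,0,0],[0,-3.5,1.2,0,0],[0,-4,1.2,0,0],[0,-4.5,1.2,0,0],[0,-5,1.2,0,0]]' 6
python3 -m handwheel '[[0,-0.5,0,0,0],[0,-1,0,0,0],[0,-1.5,0,0,0],[0,-2,0,0,0],[0,-2.5,0,0,0],[0,-3,0,0,0],[0,-3.5,0,0,0],[0,-4,0,0,0],[0,-4.5,0,0,0],[0,-5,0,0,0]]' 6
```

```text
t: 13.65
position: [0.468, -0.0303, 0.0344]
tool_rot: [[-0.99, 0.14, 0.001], [0.14, 0.99, 0.002], [-0.001, 0.002, -1.0]]
ft_force: [-0.6, 5.2, 5.0]
opening: 0.16
t: 14.48
position: [0.4673, -0.0353, 0.0344]
tool_rot: [[-0.99, 0.14, 0.001], [0.14, 0.99, 0.002], [-0.001, 0.002, -1.0]]
ft_force: [-1.3, 5.1, 5.7]
opening: 0.159
```

```bash
python3 -m handwheel '[[0,-0.5,0,0,0],[0,-1,0,0,0],[0,-1.5,0,0,0],[0,-2,0,0,0],[0,-2.5,0,0,0],[0,-3,0,0,0],[0,-3.5,0,0,0],[0,-4,0,0,0],[0,-4.5,0,0,0],[0,-5,0,0,0]]' 6
```

```text
t: 15.32
position: [0.4665, -0.0402, 0.0344]
tool_rot: [[-0.99, 0.139, 0.001], [0.139, 0.99, 0.002], [-0.001, 0.002, -1.0]]
ft_force: [-0.4, 6.1, 7.3]
opening: 0.157
```

```bash
python3 -m handwheel '[[0,-0.5,0,0,0],[0,-1,0,0,0],[0,-1.5,0,0,0],[0,-2,0,0,0],[0,-2.5,0,0,0],[0,-3,0,0,0],[0,-3.5,0,0,0],[0,-4,0,0,0],[0,-4.5,0,0,0],[0,-5,0,0,0]]' 6
```

```text
t: 16.15
position: [0.4658, -0.0451, 0.0344]
tool_rot: [[-0.99, 0.139, 0.001], [0.139, 0.99, 0.002], [-0.001, 0.003, -1.0]]
ft_force: [-1.6, 6.2, 5.8]
opening: 0.159
```

```bash
python3 -m handwheel '[[0,-0.5,0,0,0],[0,-1,0,0,0],[0,-1.5,0,0,0],[0,-2,0,0,0],[0,-2.5,0,0,0],[0,-3,0,0,0],[0,-3.5,0,0,0],[0,-4,0,0,0],[0,-4.5,0,0,0],[0,-5,0,0,0]]' 6
```

```text
t: 16.98
position: [0.4651, -0.05, 0.0344]
tool_rot: [[-0.99, 0.139, 0.001], [0.139, 0.99, 0.002], [-0.001, 0.003, -1.0]]
ft_force: [-1.6, 6.3, 6.5]
opening: 0.16
```

```bash
python3 -m handwheel '[[0,-0.5,0,0,0],[0,-1,0,0,0],[0,-1.5,0,0,0],[0,-2,0,0,0],[0,-2.5,0,0,0],[0,-3,0,0,0],[0,-3.5,0,0,0],[0,-4,0,0,0],[0,-4.5,0,0,0],[0,-5,0,0,0]]' 6
```

```text
t: 17.82
position: [0.4644, -0.055, 0.0343]
tool_rot: [[-0.99, 0.14, 0.001], [0.14, 0.99, 0.002], [-0.001, 0.002, -1.0]]
ft_force: [-0.2, 6.2, 5.6]
opening: 0.157
```

```bash
python3 -m handwheel '[[0,-0.5,0,0,0],[0,-1,0,0,0],[0,-1.5,0,0,0],[0,-2,0,0,0],[0,-2.5,0,0,0],[0,-3,0,0,0],[0,-3.5,0,0,0],[0,-4,0,0,0],[0,-4.5,0,0,0],[0,-5,0,0,0]]' 6
```

```text
t: 18.65
position: [0.4636, -0.06, 0.0342]
tool_rot: [[-0.99, 0.14, 0.001], [0.14, 0.99, 0.002], [-0.001, 0.002, -1.0]]
ft_force: [-0.8, 5.4, 4.9]
opening: 0.16
```

```bash
python3 -m handwheel '[[0,-0.5,0,0,0],[0,-1,0,0,0],[0,-1.5,0,0,0],[0,-2,0,0,0],[0,-2.5,0,0,0],[0,-3,0,0,0],[0,-3.5,0,0,0],[0,-4,0,0,0],[0,-4.5,0,0,0],[0,-5,0,0,0]]' 6
```

```text
t: 19.48
position: [0.4628, -0.0654, 0.0339]
tool_rot: [[-0.99, 0.14, 0.001], [0.14, 0.99, 0.001], [-0.001, 0.001, -1.0]]
ft_force: [-0.6, 4.3, 5.7]
opening: 0.161
```

```bash
python3 -m handwheel '[[0,-0.4,0,0,0],[0,-0.8,0,0,0],[0,-1.2,0,0,0],[0,-1.6,0,0,0],[0,-2,0,0,0],[0,-2.4,0,0,0],[0,-2.8,0,0,0],[0,-3.2,0,0,0],[0,-3.6,0,0,0],[0,-4,0,0,0]]' 6
```

```text
t: 20.32
position: [0.4621, -0.0701, 0.0336]
tool_rot: [[-0.99, 0.14, 0.0], [0.14, 0.99, 0.0], [-0.0, 0.0, -1.0]]
ft_force: [-0.0, 4.4, 5.2]
opening: 0.168
```

```bash
python3 - <<'E'
from h import *
s=read_camera("scene")
cv2.imwrite("pics/c13.png",cv2.resize(s[200:300,310:410],None,fx=6,fy=6,interpolation=cv2.INTER_CUBIC))
o=get_obs();p=o["position"];print(o["t"],p.round(4),o["ft_force"].round(2),o["moment"].round(2),o["opening"])
w=p[:2]-[.469,-.0265];c,q=np.cos(-1.7124),np.sin(-1.7124);print("plate",w@[c,q],w@[-q,c])
E
```

```text
20.3667 [ 0.4621 -0.0702  0.0335] [-0.33  2.94  4.57] [ 0.83 -0.02  0.06] 0.1653483785033196
plate 0.04419858112022329 -0.0006506799511186625
```

View pics/c13.png

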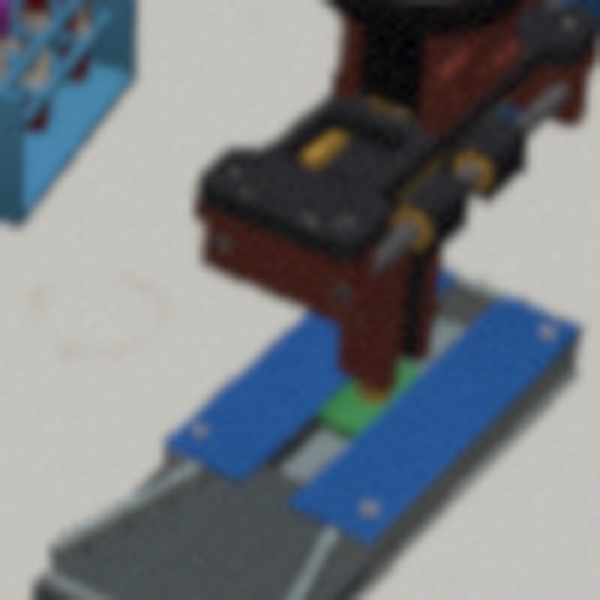

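```bash
python3 -m handwheel '[[0,0,0.3,0,0],[0,0,0.6,0,0],[0,0,0.9,0,0],[0,0,1.2,0,0],[0,0,1.5,0,0],[0,0,1.5,0,0],[0,0,1.5,0,0],[0,0,1.5,0,0],[0,0,1.5,0,0],[0,0,1.5,0,0]]' 6; python3 - <<'E'
from h import *
o=get_obs();p=o["position"];print(o["t"],p.round(4),o["ft_force"].round(2),o["moment"].round(2),o["opening"])
E
```

```text
t: 21.2
position: [0.4623, -0.0709, 0.0328]
tool_rot: [[-0.99, 0.141, 0.001], [0.141, 0.99, -0.002], [-0.001, -0.001, -1.0]]
ft_force: [-1.7, 2.5, 8.6]
opening: 0.169
21.2 [ 0.4623 -0.0709  0.0328] [-1.67  2.53  8.6 ] [0.51 0.22 0.03] 0.16867497105803017
```

```bash
python3 -m handwheel '[[0,-0.4,-0.5,0,0],[0,-0.8,-1,0,0],[0,-1.2,-1,0,0],[0,-1.6,-1,0,0],[0,-2,-1,0,0],[0,-2.4,-1,0,0],[0,-2.8,-1,0,0],[0,-3.2,-1,0,0],[0,-3.6,-1,0,0],[0,-4,-1,0,0]]' 6; python3 - <<'E'
from h import *
o=get_obs();p=o["position"];print(o["t"],p.round(4),o["ft_force"].round(2),o["moment"].round(2),o["opening"])
w=p[:2]-[.469,-.0265];c,q=np.cos(-1.7124),np.sin(-1.7124);print("plate",w@[c,q],w@[-q,c])
E
```

```text
t: 22.03
position: [0.4613, -0.0742, 0.0328]
tool_rot: [[-0.99, 0.14, -0.0], [0.14, 0.99, -0.0], [0.0, -0.0, -1.0]]
ft_force: [-0.0, 1.2, 3.0]
opening: 0.165
22.0333 [ 0.4613 -0.0742  0.0328] [-0.02  1.21  3.02] [ 0.49 -0.12  0.01] 0.165315326062881
plate 0.04832583873728563 -0.000899378910166147
```

```bash
python3 -m handwheel '[[0,-0.4,0,0,0],[0,-0.8,0,0,0],[0,-1.2,0,0,0],[0,-1.6,0.2,0,0],[0,-2,0.3,0,0],[0,-2.4,0.3,0,0],[0,-2.8,0.3,0,0],[0,-3.2,0.3,0,0],[0,-3.6,0.3,0,0],[0,-4,0.3,0,0]]' 6; python3 - <<'E'
from h import *
o=get_obs();p=o["position"];print(o["t"],p.round(4),o["ft_force"].round(2),o["moment"].round(2),o["opening"])
w=p[:2]-[.469,-.0265];c,q=np.cos(-1.7124),np.sin(-1.7124);print("plate",w@[c,q],w@[-q,c])
E
```

```text
t: 22.87
position: [0.4606, -0.0781, 0.0323]
tool_rot: [[-0.99, 0.14, -0.001], [0.14, 0.99, 0.0], [0.001, -0.0, -1.0]]
ft_force: [-1.7, 2.5, 0.7]
opening: 0.162
22.8667 [ 0.4606 -0.0781  0.0323] [-1.71  2.45  0.73] [0.54 0.33 0.06] 0.16225674080198763
plate 0.052239210392686114 -0.0010192659236942913
```

```bash
python3 -m handwheel '[[0,-0.2,0.2,0,0],[0,-0.4,0.4,0,0],[0,-0.6,0.6,0,0],[0,-0.8,0.8,0,0],[0,-1,1,0,0],[0,-1.2,1,0,0],[0,-1.4,1,0,0],[0,-1.6,1,0,0],[0,-1.8,1,0,0],[0,-2,1,0,0]]' 6; python3 - <<'E'
from h import *
o=get_obs();p=o["position"];print(o["t"],p.round(4),o["ft_force"].round(2),o["moment"].round(2),o["opening"])
w=p[:2]-[.469,-.0265];c,q=np.cos(-1.7124),np.sin(-1.7124);print("plate",w@[c,q],w@[-q,c])
E
```

```text
t: 23.7
position: [0.4605, -0.08, 0.0315]
tool_rot: [[-0.99, 0.14, -0.0], [0.14, 0.99, -0.0], [0.0, -0.0, -1.0]]
ft_force: [-0.9, 0.9, -0.9]
opening: 0.156
23.7 [ 0.4605 -0.08    0.0315] [-0.93  0.94 -0.9 ] [ 0.21  0.21 -0.04] 0.155682753091063
plate 0.05419181256525325 -0.0008126708436178978
```

```bash
python3 -m handwheel '[[0,0,0.3,0,0],[0,0,0.6,0,0],[0,0,0.9,0,0],[0,0,1.2,0,0],[0,0,1.5,0,0],[0,0,1.8,0,0],[0,0,2,0,0],[0,0,2,0,0],[0,0,2,0,0],[0,0,2,0,0]]' 6; python3 - <<'E'
from h import *
o=get_obs();p=o["position"];print(o["t"],p.round(4),o["ft_force"].round(2),o["moment"].round(2),o["opening"])
s=read_camera("scene")
cv2.imwrite("pics/c14.png",cv2.resize(s[200:300,310:410],None,fx=6,fy=6,interpolation=cv2.INTER_CUBIC))
E
```

```text
t: 24.53
position: [0.461, -0.0802, 0.0302]
tool_rot: [[-0.99, 0.14, 0.001], [0.14, 0.99, -0.0], [-0.001, -0.0, -1.0]]
ft_force: [-1.8, -0.7, 4.6]
opening: 0.159
24.5333 [ 0.461  -0.0802  0.0302] [-1.83 -0.7   4.62] [-0.11  0.23 -0.06] 0.15924802963499038
```

View pics/c14.png

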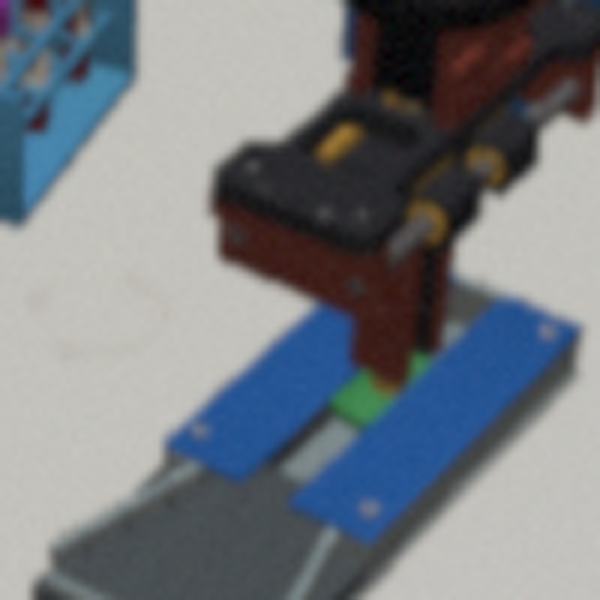

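```bash
python3 -m handwheel '[[0,-0.5,0,0,0],[0,-1,0,0,0],[0,-1.5,0,0,0],[0,-2,0,0,0],[0,-2.5,0,0,0],[0,-3,0,0,0],[0,-3.5,0,0,0],[0,-4,0,0,0],[0,-4.5,0,0,0],[0,-4.5,0,0,0]]' 6; python3 - <<'E'
from h import *
o=get_obs();p=o["position"];print(o["t"],p.round(4),o["ft_force"].round(2),o["moment"].round(2),o["opening"])
w=p[:2]-[.469,-.0265];c,q=np.cos(-1.7124),np.sin(-1.7124);print("plate",w@[c,q],w@[-q,c])
E
```

```text
t: 25.42
position: [0.4604, -0.083, 0.03]
tool_rot: [[-0.99, 0.14, 0.001], [0.14, 0.99, 0.003], [-0.001, 0.003, -1.0]]
ft_force: [0.6, 8.4, 5.9]
opening: 0.166
25.4167 [ 0.4604 -0.083   0.03  ] [0.62 8.44 5.87] [ 1.5  -0.24  0.09] 0.16645724560551528
plate 0.057133953940876704 -0.0005457730782243146
```

It stops hard after about 2.8 mm, so the blank is in the pocket. I'll back off to unload it, then release.

```bash
python3 -m handwheel '[[0,1,0,0,0],[0,2,0,0,0],[0,3,0,0,0],[0,3,0,0,0],[0,3,0,0,0],[0,3,0,0,0.15],[0,3,-0.5,0,0.2],[0,3,-0.5,0,0.25],[0,3,-0.5,0,0.3],[0,3,-0.5,0,0.35]]' 6; python3 -m handwheel '[[0,0,0,0,0.4],[0,0,0,0,0.4],[0,0,0,0,0.4],[0,0,0,0,0.4],[0,0,-2,0,0.4],[0,0,-5,0,0.4],[0,0,-10,0,0.4],[0,0,-20,0,0.4],[0,0,-30,0,0.4],[0,0,-40,0,0.4]]' 6; python3 - <<'E'
from h import *
s=read_camera("scene")
cv2.imwrite("pics/c15.png",cv2.resize(s[200:300,310:410],None,fx=6,fy=6,interpolation=cv2.INTER_CUBIC))
o=get_obs();p=o["position"];print(o["t"],p.round(4),o["ft_force"].round(2),o["opening"])
E
```

```text
t: 26.25
position: [0.4598, -0.0814, 0.0293]
tool_rot: [[-0.99, 0.14, -0.002], [0.14, 0.99, 0.0], [0.002, 0.0, -1.0]]
ft_force: [0.5, 0.2, 0.5]
opening: 0.332
t: 27.08
position: [0.4607, -0.0816, 0.0717]
tool_rot: [[-0.99, 0.14, 0.001], [0.14, 0.99, -0.0], [-0.001, -0.0, -1.0]]
ft_force: [0.3, 0.3, 0.0]
opening: 0.4
27.1333 [ 0.4618 -0.0819  0.0741] [0.89 0.23 2.52] 0.4037277439870791
```

View pics/c15.png

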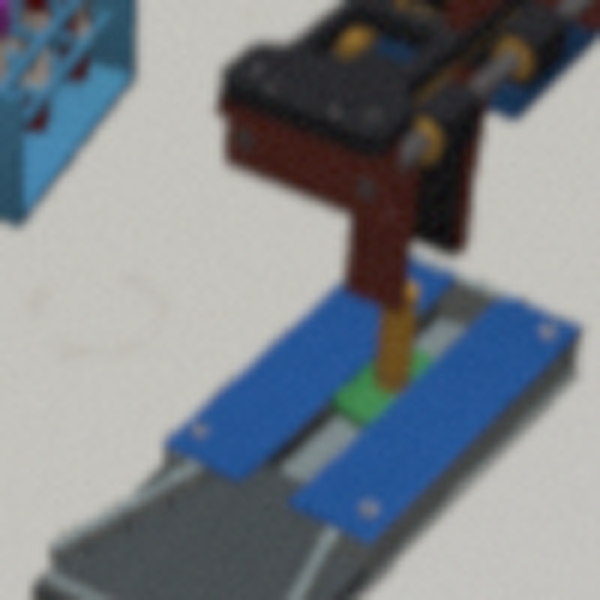

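```bash
python3 -m handwheel '[[0,0,-10,0,0.4],[0,0,-20,0,0.4],[0,0,-30,0,0.4],[0,0,-40,0,0.4],[0,0,-50,0,0.4],[0,0,-60,0,0.4],[0,0,-70,0,0.4],[0,0,-80,0,0.4],[0,0,-80,0,0.4],[0,0,-80,0,0.4]]' 6; python3 - <<'E'
from h import *
s=read_camera("scene")
cv2.imwrite("pics/s16.png",cv2.resize(s[210:285,335:410],None,fx=8,fy=8,interpolation=cv2.INTER_CUBIC))
o=get_obs();p=o["position"];print(o["t"],p.round(4),o["ft_force"].round(2),o["opening"])
c,q=np.cos(-1.7124),np.sin(-1.7124)
for h in(0,.004):
  for x in(.050,.054,.057):
    w=[.469+c*x,-.0265+q*x]
    print(h,x,[((proj("scene",w+[z+h])-[335,210]+.5)*8-.5).round(0).tolist() for z in(.016,.062)])
E
```

```text
t: 27.97
position: [0.4607, -0.0816, 0.1508]
tool_rot: [[-0.99, 0.14, 0.001], [0.14, 0.99, -0.0], [-0.001, -0.0, -1.0]]
ft_force: [0.1, -0.8, 0.1]
opening: 0.4
28.0167 [ 0.4604 -0.0815  0.1501] [-0.33  0.25 -0.46] 0.4021092413345877
0 0.05 [[315.0, 444.0], [326.0, 316.0]]
0 0.054 [[322.0, 437.0], [334.0, 309.0]]
0 0.057 [[327.0, 431.0], [339.0, 304.0]]
0.004 0.05 [[316.0, 433.0], [327.0, 305.0]]
0.004 0.054 [[323.0, 426.0], [335.0, 298.0]]
0.004 0.057 [[328.0, 421.0], [340.0, 293.0]]
```

View pics/s16.png

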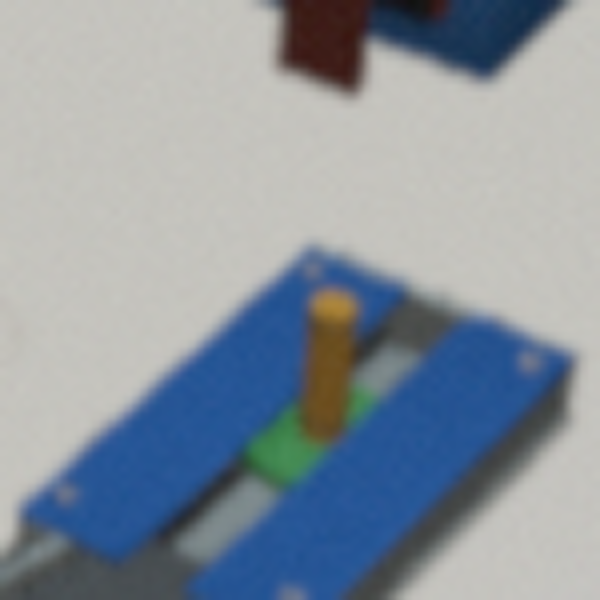

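The view fits a seated stud, but it is only good to about 2 mm in height. The push test also wasn't conclusive, because friction gave a similar lag. I'll check the height of the stud's top by touching it gently with shut fingers: 62 mm means seated, 66 mm means not.

```bash
python3 -m handwheel '[[0,0,10,0,0],[0,0,20,0,0],[0,0,30,0,0],[0,0,42,0,0],[0,0,54,0,0],[0,0,64,0,0],[0,0,70,0,0],[0,0,75,0,0],[0,0,78,0,0],[0,0,80,0,0]]' 6;  python3 -m handwheel '[[0,0,0.5,0,0],[0,0,1,0,0],[0,0,1.5,0,0],[0,0,2,0,0],[0,0,2.5,0,0],[0,0,3,0,0],[0,0,3.5,0,0],[0,0,4,0,0],[0,0,4.5,0,0],[0,0,5,0,0]]' 6
```

```text
t: 28.85
position: [0.4604, -0.0815, 0.0699]
tool_rot: [[-0.99, 0.14, 0.0], [0.14, 0.99, -0.0], [-0.0, -0.0, -1.0]]
ft_force: [-0.8, -0.1, -0.2]
opening: 0.005
t: 29.68
position: [0.4604, -0.0815, 0.0651]
tool_rot: [[-0.99, 0.14, -0.0], [0.14, 0.99, -0.0], [0.0, -0.0, -1.0]]
ft_force: [-0.8, -0.7, 0.1]
opening: 0.008
```

No contact at 65.1 mm, so the top is already below the unseated height. I'll go on gently.

```bash
python3 -m handwheel '[[0,0,0.4,0,0],[0,0,0.8,0,0],[0,0,1.2,0,0],[0,0,1.6,0,0],[0,0,2,0,0],[0,0,2,0,0],[0,0,2,0,0],[0,0,2,0,0],[0,0,2,0,0],[0,0,2,0,0]]' 6;  python3 -m handwheel '[[0,0,0.3,0,0],[0,0,0.6,0,0],[0,0,0.9,0,0],[0,0,1.2,0,0],[0,0,1.5,0,0],[0,0,1.8,0,0],[0,0,1.8,0,0],[0,0,1.8,0,0],[0,0,1.8,0,0],[0,0,1.8,0,0]]' 6
```

```text
t: 30.52
position: [0.4604, -0.0815, 0.0632]
tool_rot: [[-0.99, 0.14, 0.0], [0.14, 0.99, -0.0], [-0.0, -0.0, -1.0]]
ft_force: [-0.6, -0.3, -0.6]
opening: 0.003
t: 31.35
position: [0.4605, -0.0815, 0.0621]
tool_rot: [[-0.99, 0.14, 0.001], [0.14, 0.99, -0.0], [-0.001, -0.0, -1.0]]
ft_force: [-2.7, 0.4, 5.3]
opening: 0.002
```

Contact came at 62.1 mm with about 5 N, so the stud is fully down. I'll retreat and take a last look.

```bash
python3 -m handwheel '[[0,0,-2,0,0],[0,0,-6,0,0],[0,0,-15,0,0],[0,0,-30,0,0],[0,0,-50,0,0],[0,0,-70,0,0],[0,0,-90,0,0],[0,0,-100,0,0],[0,0,-100,0,0],[0,0,-100,0,0]]' 6; python3 - <<'E'
from h import *
s=read_camera("scene");cv2.imwrite("pics/s17.png",s)
E
```

```text
t: 32.18
position: [0.4606, -0.0816, 0.1615]
tool_rot: [[-0.99, 0.14, 0.001], [0.14, 0.99, -0.0], [-0.001, -0.0, -1.0]]
ft_force: [-0.2, -0.3, -0.8]
opening: 0.006
```

View pics/s17.png

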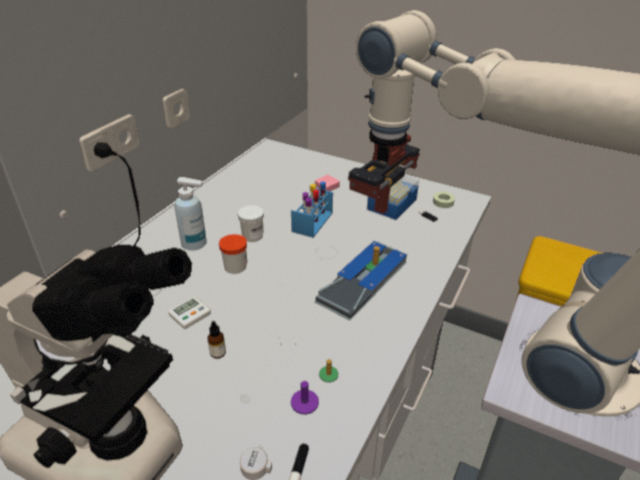

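The stud stands upright in the slot at (376, 258). The bottle, cups and tape roll are where they were, and the gripper is clear.

```bash
python3 -c "
from plant import *
print(job_done())"
```

```text
the job is handed in; nothing more can be done
None
```

The blank is seated in the hidden pocket and released, and I handed the job in about 32 s into the 50 s allowed. I picked the larger green blank, set it flat on the landing and regripped it at 6 N. I then slid it under the cover with about 6 N of press. It dropped into the pocket at roughly 55 mm along the plate.

**Height:** with shut fingers I touched the stud's top at 62.1 mm with about 5 N. Fully seated is 62 mm and unseated would be 66 mm.

**Final view:** the stud stands upright in the slot, and the bottle, cups and tape roll look unmoved. The gripper is clear.

**Force:** the highest reading I saw while the blank was on the plate was about 10 N. Readings come only at the end of each move, so brief peaks in between are not covered.

**Checks that did not settle it:**
- The push test against the pocket's edge was inconclusive, because plain sliding friction gave about the same lag.
- The camera's stud-top height fell between the seated and unseated values, so I relied on the touch check instead.

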